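Photograph two medals on the sliding cataloguing tray

ROBOT

A 6-joint arm with a two-finger parallel gripper is mounted at the origin on the work surface. World frame = base frame: x ahead of the robot, y to its left, z up, the work surface at z = 0. Lengths are in m, angles in rad, forces in N, time in s.
With the tool pointing down it reaches from about 0.25 to 0.8 m from the base axis. Payload 3.9 kg.
Tool frame: the origin (TCP) lies midway between the tips of the shut fingers; the grasp point (between the pads) lies 19 mm behind it (arm.grasp_offset is the distance from the TCP to the grasp point, in m); z points along the fingers, y is the line along which they close (so a half turn about z gives the same grasp; the last joint's range is limited). The gripper opens to 85 mm and grips with 20 to 120 N. Pads are 22 mm wide; open, the fingers measure 114 mm over their backs; the gripper's body (76 mm by 85 mm) begins 54 mm behind the grasp point. The pads swing forward as they close: fully open they stand 13 mm farther back than shut.
Start: joints at [-1.17, 0.26, -0.138, 1.173, 0, 1.571], TCP at [0.205, -0.483, 0.231] pointing down, gripper open.
Joint ranges: [-2.78, 2.78], [-0.83, 1.72], [-1.28, 1.37], [-1.9, 2.12], [-1.57, 1.48], [-3.14, 3.14]. Speed limits (rad/s): [2.57, 2.57, 3.14, 3.14, 3.14, 3.14].

INTERFACE

Orientations are given as [roll, pitch, yaw] about the fixed x, y, z axes, in that order (R = Rz(yaw) Ry(pitch) Rx(roll)).
In Python, from station import arm, read_camera, calibration, job gives the robot as it stands. The module is installed in compiled form; this text tells all that it offers. Calls block until the motion is done:
- arm.move_ptp(position, orientation): joint-space move of the TCP to a pose.
- arm.line_to(position, attitude=None, v=0.15, threshold=None): straight line of the TCP; attitude=None keeps the orientation; v is the mean speed in m/s. With threshold (N) it stops when the force on the tool has changed by that much, and returns True; else False.
- arm.movej(angles): joint-space move.
- arm.grip(opening, grasp_force=None): opening from 0.0 (shut) to 1.0 (fully open); grasp_force is the grip in N (None keeps the last); returns when the fingers have stopped.
- arm.dwell(seconds).
- arm.ik(position, orientation): joint angles nearest the present ones, or None.
- read_camera(name): name is "scene" or "top"; returns the picture (480x640x3 uint8, red, green, blue); there is no depth.
- calibration(name): a dict with "fx", "fy", "cx", "cy" (pixels), "eye" and "attitude" of the camera in the world. Camera axes: x right, y up, looking along -z (the intrinsics and any distortion apply to the point x, -y, -z); pixel columns grow to the right and rows downward; lengths in m; the calibration is good to about 2 mm. A picture is of the moment at which its call begins. calibration takes no time and is no camera call.
A pose or a line that the arm cannot do raises arm.PlanningError and nothing moves.
- job.close_job(): hands the job in; it is judged then, once.
Readings, each from a call of its own:
- arm.read_time_s(): time.
- arm.read_joint_pos(): joint angles.
- arm.read_dq(): joint speeds.
- arm.read_joint_torque(): joint torques, N m.
- arm.read_eef_pos(): TCP position.
- arm.read_orientation(): TCP orientation.
- arm.read_ft_force(): force on the tool from outside, world axes, zero at the start.
- arm.read_ft_torque(): the same for the moment, N m.
- arm.read_gripper_width(): opening from 0.0 (shut) to 1.0 (fully open).
- arm.read_grasp_force(): force on a finger pad.
Only numpy, scipy, OpenCV 4.12 (cv2) and the standard library are available. Lean on these libraries where they do the work, as an engineer would, in place of code of your own. Each camera call takes 0.05 s, during which the arm holds its last target. There are 200 camera calls.

TASK

The little pen camera on the cataloguing stand takes a picture by itself whenever the tray stands still with your hand off it. Slide the tray by its black knob until the middle of the gold medal is right under the red pointer (to about 5 mm), let go and leave it so for a good second; then do the same with the blue medal and leave the tray there. Keep all the medals in their compartments, do not knock the stand's pointer, and leave the other things on the desk where they are.

Things in the scene. Friction and masses are not known exactly. Their poses are not given: they have to be found in the camera images.
- stand: Fixed stand: grey base plate 300 x 430 x 12 mm with rails. Origin on the table right under the pointer tip, z up; x and y are the tray's slide directions (turned up to 17 degrees). A 20 mm column, 237 mm tall, stands at (60, 198) mm; a 12 mm bar at height 222 leads from it to the pen camera, an upright 20 mm barrel over the origin, heights 107 to 227 mm.
- pointer (a point): Lowest point of the red cone (41 mm long) under the pen camera: 66 mm above the table, 10 mm above the tray walls, 14 mm above the medals' tops. Fixed to the stand; does not move.
- tray: Wooden tray 186 x 186 x 16 mm; origin at the centre of its underside, 40 mm above the table; axes parallel to the stand's. Slides level in the stand's x and y, each -65 to +65 mm; starts at 0, its centre under the pointer. Cannot turn or lift; friction about 1.5 N each way plus 8 N per m/s; stays where left. 2 x 2 compartments 85 mm square, floor 5 mm, a loose medal in each.
- knob (a point): Centre of the top of the tray's upright black knob, 110 mm above the table: cylinder 30 mm in diameter, 48 mm tall, rigidly fixed to the tray at (-145, 0) mm in its frame, on the robot's side, over an aluminium tongue (50 mm wide, top at 50 mm). Grip it from above.
- medal_gold: Gold-coloured medal, disc 60 mm in diameter, 7 mm thick, 150 g, with a white dot at its centre; the first to photograph. Origin at the centre of its underside, z up, 45 mm above the table. Lies loose on the felt, anywhere in any one of the four compartments; it rides along by friction.
- medal_blue: Blue enamelled medal, same size and origin; the second to photograph. In any one of the four compartments.
- medal_silver: Silver medal, same size and origin; not to be photographed. In one of the compartments.
- medal_green: Green enamelled medal, same size and origin; not to be photographed. In one of the compartments.
- mug: White mug, 80 mm wide, 95 mm tall, left front of the desk; origin under its centre. Leave alone.
- book: Dark red book 150 x 210 x 32 mm lying on the right; origin under its centre. Leave alone.
- stapler: Red and black stapler 150 mm long, 47 mm tall, right front; origin under its middle. Leave alone.
- magnifier: Brass magnifying glass, 84 mm round and 200 mm long in all, lying on the left; origin under the lens centre. Leave alone.
- penpot: Dark pen pot 72 mm wide, 100 mm tall with pens to 155 mm, far left; origin under its centre. Leave alone.

How it is judged:
By the outcome, as a careful person would: the job done as asked, in the order asked, and still so for the second after the job is handed in, with the robot touching nothing.
It also fails if it takes over 43 s, if anything falls off the work surface, if the arm or the gripper's body presses on something with over 40 N, if the wrist force passes 120 N, or if a joint passes its speed limit or range.

## Working session

There is one attempt and no reset: what is moved stays moved. The work goes in short steps, each a Python script; the robot and the scene stay as the last script left them, time stands still between calls to the robot, and variables do not carry over. Pictures are saved under pics/ and viewed, at most 10 in all, crops included, and the job is handed in when it is done.

```bash
mkdir -p pics; python3 - <<'E'
from station import arm, read_camera, calibration
import cv2
for n in("scene","top"):
    cv2.imwrite(f"pics/{n}0.png",read_camera(n)[:,:,::-1]); print(calibration(n))
print(arm.read_time_s(),arm.read_orientation())
E
```

```text
{'fx': 458.4776505712513, 'fy': 458.4776505712513, 'cx': 316.81977849137934, 'cy': 239.57131420111264, 'eye': array([ 1.14360633, -0.03230228,  0.8976648 ]), 'attitude': array([ 0.61195822, -0.00850247,  1.57952962])}
{'fx': 512.9100629065281, 'fy': 512.9100629065281, 'cx': 315.6653667913318, 'cy': 232.84989054431884, 'eye': array([ 0.47431919, -0.02518343,  1.20561549]), 'attitude': array([ 0.0730293 ,  0.02724612, -1.59617875])}
0.1 [-3.13985747e+00  2.77337971e-05  4.00768925e-01]
```

View pics/scene0.png

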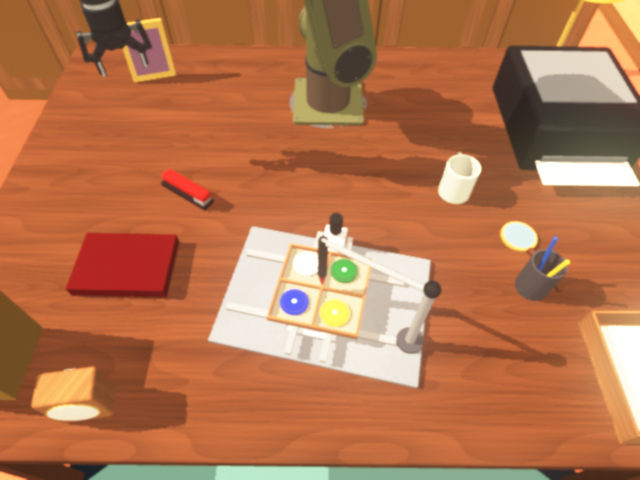

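View pics/top0.png

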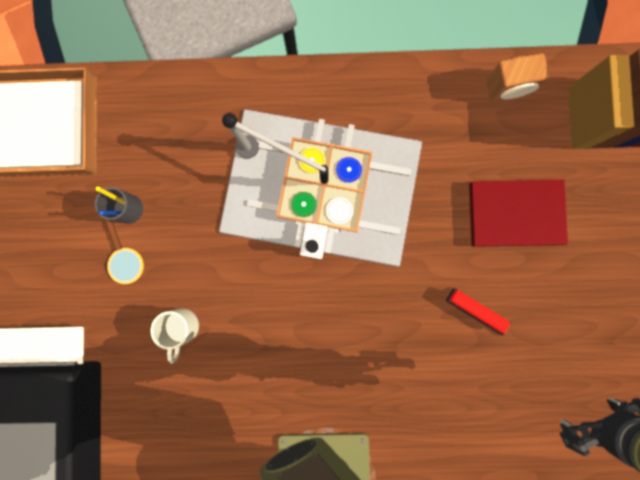

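The top view shows the tray around (325,185), with gold at (312,160), partly under the bar, and blue at (349,169). The knob is at (312,246). In the scene view gold is at (336,313) and blue at (294,301), both unobstructed, and the knob top is at (336,220).

```bash
cat > h.py <<'E'
import numpy as np, cv2
from station import arm, read_camera, calibration
from scipy.spatial.transform import Rotation as Ro
def ray(n,uv,z):
    c=calibration(n); u,v=uv
    d=Ro.from_euler('xyz',c['attitude']).apply([(u-c['cx'])/c['fx'],-(v-c['cy'])/c['fy'],-1])
    e=np.array(c['eye']); return (e+d*(z-e[2])/d[2])[:2]
ROI={'scene':(200,200,250,200),'top':(210,100,220,175)}
def blob(n,im,lo,hi,pick=None):
    x,y,w,h=ROI[n]; hsv=cv2.cvtColor(im,cv2.COLOR_RGB2HSV)
    m=np.zeros(hsv.shape[:2],np.uint8); m[y:y+h,x:x+w]=cv2.inRange(hsv,lo,hi)[y:y+h,x:x+w]
    return m
def big(m): return max(cv2.findContours(m,cv2.RETR_EXTERNAL,cv2.CHAIN_APPROX_NONE)[0],key=cv2.contourArea)
COL={'gold':((25,170,150),(33,255,255)),'blue':((110,150,80),(128,255,255)),'green':((45,150,60),(75,255,255))}
def medals(n,im):
    o={}
    for k,(lo,hi) in COL.items():
        c=big(blob(n,im,lo,hi)); pts=cv2.convexHull(c)[:,0].astype(float)
        P=np.array([ray(n,p,.052) for p in pts])
        (cx,cy),r=cv2.minEnclosingCircle(P.astype(np.float32)); e=cv2.fitEllipse(c)[0]
        o[k]=(np.array([cx,cy]),r,ray(n,e,.052))
    return o
E
python3 - <<'E'
from h import *
np.set_printoptions(precision=4,suppress=True)
for n,k in(('scene',(336,218)),('top',(312,246))):
    im=cv2.imread(f'pics/{n}0.png')[:,:,::-1].copy()
    for a,b in medals(n,im).items(): print(n,a,*b)
    # tray wood + medals: saturated light tan
    hsv=cv2.cvtColor(im,cv2.COLOR_RGB2HSV)
    m=blob(n,im,(8,60,150),(30,255,255))
    for lo,hi in COL.values(): m|=blob(n,im,lo,hi)
    m2=cv2.morphologyEx(blob(n,im,(0,0,0),(179,255,70)),cv2.MORPH_OPEN,np.ones((3,3)))
    # keep the stand: plate region is grey -> exclude desk
    plate=cv2.inRange(hsv,(0,0,120),(179,40,255)); hull=cv2.convexHull(big(cv2.morphologyEx(plate&blob(n,im,(0,0,0),(179,255,255)),cv2.MORPH_CLOSE,np.ones((5,5)))))
    H=np.zeros_like(m); cv2.fillConvexPoly(H,hull,255); H=cv2.erode(H,np.ones((9,9)))
    m=cv2.morphologyEx(m&H,cv2.MORPH_CLOSE,np.ones((9,9)))
    c=big(m); P=np.array([ray(n,p,.056) for p in c[:,0].astype(float)])
    r=cv2.minAreaRect((P*1000).astype(np.float32)); print('tray',r)
    kc=[x for x in cv2.findContours(m2,cv2.RETR_EXTERNAL,cv2.CHAIN_APPROX_NONE)[0]]
    for x in kc: print('dark',cv2.minAreaRect(x),cv2.contourArea(x))
    print('knob guess',ray(n,k,.11))
    print('plate',cv2.minAreaRect(np.array([ray(n,p,.012)*1000 for p in hull[:,0].astype(float)],np.float32)))
    big_=cv2.resize(im[ROI[n][1]:ROI[n][1]+ROI[n][3],ROI[n][0]:ROI[n][0]+ROI[n][2]],None,fx=3,fy=3)
    cc=((c-np.array(ROI[n][:2]))*3+1).astype(int); cv2.drawContours(big_,[cc],-1,(255,0,255),1)
    cv2.imwrite(f'pics/{n}c.png',big_[:,:,::-1])
E
python3 -c "
import cv2,numpy as np
a=cv2.imread('pics/scenec.png');b=cv2.imread('pics/topc.png')
a=cv2.resize(a[:,:],None,fx=.6,fy=.6) if 0 else a[50:500,100:500]
b=b[30:480,150:550]
cv2.imwrite('pics/both.png',np.hstack([a,b]))"
```

```text
Traceback (most recent call last):
  File "h.py", line 18, in medals
    c=big(blob(n,im,lo,hi)); pts=cv2.convexHull(c)[:,0].astype(float)
  File "h.py", line 13, in big
    def big(m): return max(cv2.findContours(m,cv2.RETR_EXTERNAL,cv2.CHAIN_APPROX_NONE)[0],key=cv2.contourArea)
                       ~~~^^^^^^^^^^^^^^^^^^^^^^^^^^^^^^^^^^^^^^^^^^^^^^^^^^^^^^^^^^^^^^^^^^^^^^^^^^^^^^^^^^^^
ValueError: max() iterable argument is empty
[ WARN:0@0.023] global loadsave.cpp:275 findDecoder imread_('pics/scenec.png'): can't open/read file: check file path/integrity
[ WARN:0@0.023] global loadsave.cpp:275 findDecoder imread_('pics/topc.png'): can't open/read file: check file path/integrity
Traceback (most recent call last):
TypeError: 'NoneType' object is not subscriptable
```

```bash
sed -i "s/^COL=.*/COL={'gold':((24,190,190),(36,255,255)),'blue':((105,150,80),(130,255,255)),'green':((45,120,50),(80,255,255))}/" h.py
cat > m.py <<'E'
from h import *
np.set_printoptions(precision=4,suppress=True)
out=[]
for n,k,cr in(('scene',(336,218),(245,200)),('top',(312,246),(260,115))):
    im=cv2.imread(f'pics/{n}0.png')[:,:,::-1].copy(); hsv=cv2.cvtColor(im,cv2.COLOR_RGB2HSV)
    g={'scene':[(328,318),(294,306),(344,264),(285,290),(300,285),(250,250)],'top':[(312,152),(345,175),(298,204),(290,170),(330,150),(395,140)]}[n]
    print([tuple(int(q) for q in hsv[v,u]) for u,v in g])
    try:
        for a,b in medals(n,im).items(): print(n,a,*b)
    except ValueError as e: print(e)
    m=blob(n,im,(8,60,150),(30,255,255))
    for lo,hi in COL.values(): m|=blob(n,im,lo,hi)
    plate=blob(n,im,(0,0,110),(179,60,255))
    hull=cv2.convexHull(big(cv2.morphologyEx(plate,cv2.MORPH_CLOSE,np.ones((5,5)))))
    H=np.zeros_like(m); cv2.fillConvexPoly(H,hull,255); H=cv2.erode(H,np.ones((9,9)))
    c=big(cv2.morphologyEx(m&H,cv2.MORPH_CLOSE,np.ones((9,9))))
    print('tray',cv2.minAreaRect(np.array([ray(n,p,.056)*1000 for p in c[:,0].astype(float)],np.float32)))
    print('plate',cv2.minAreaRect(np.array([ray(n,p,.012)*1000 for p in hull[:,0].astype(float)],np.float32)))
    print('knob guess',ray(n,k,.11))
    x,y=cr; b=cv2.resize(im[y:y+150,x:x+133],None,fx=3,fy=3,interpolation=cv2.INTER_CUBIC)
    cv2.drawContours(b,[((c-np.array(cr))*3+1).astype(int)],-1,(255,0,255),1); out.append(b)
cv2.imwrite('pics/both.png',np.hstack(out)[:,:,::-1])
E
python3 m.py
```

```text
[(30, 151, 255), (119, 151, 250), (57, 141, 204), (15, 32, 244), (16, 105, 236), (21, 14, 251)]
max() iterable argument is empty
tray ((645.359619140625, -34.01310729980469), (229.7057342529297, 247.22633361816406), 77.54414367675781)
plate ((655.04833984375, 0.40234375), (440.18267822265625, 345.2378234863281), 77.76551818847656)
knob guess [0.5329 0.0107]
[(29, 219, 255), (114, 222, 245), (68, 214, 180), (22, 69, 246), (15, 140, 233), (19, 25, 225)]
top gold [0.7308 0.0047] 0.024729816243052483 [0.7377 0.0026]
top blue [ 0.7022 -0.0742] 0.027291161939501762 [ 0.7022 -0.0742]
top green [0.6255 0.03  ] 0.027621597051620483 [0.6255 0.0301]
tray ((670.0166015625, -17.995361328125), (190.28338623046875, 191.46185302734375), 77.5775375366211)
plate ((669.0973510742188, -0.1258697509765625), (443.56500244140625, 323.8603515625), 77.78441619873047)
knob guess [0.5273 0.0112]
```

View pics/both.png

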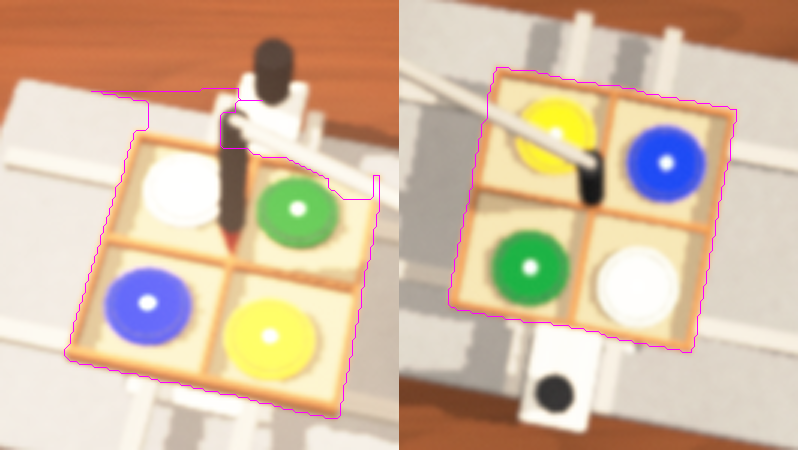

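Top crop: the tray outline is a clean 190 mm square, with its centre at (0.670,-0.018) and yaw -12.4°. Scene crop: the pointer tip is near (322,285), and the white dots are gold (335,312) and blue (294,301).

```bash
cat >> h.py <<'E'
COLS={'gold':((24,90,150),(36,255,255)),'blue':((105,80,80),(130,255,255)),'green':((45,80,50),(80,255,255))}
def dots(n,im):
    "white dot inside each medal's hull: centroid of low-saturation weight near the hull centre"
    o={}
    S=cv2.cvtColor(im,cv2.COLOR_RGB2HSV)[:,:,1].astype(float)
    for k,(lo,hi) in (COLS if n=='scene' else COL).items():
        m=cv2.morphologyEx(blob(n,im,lo,hi),cv2.MORPH_OPEN,np.ones((3,3)))
        hu=cv2.convexHull(big(m)); c,ax,_=cv2.fitEllipse(big(m)); M=np.zeros_like(m)
        cv2.circle(M,(round(c[0]),round(c[1])),6,255,-1)
        w=np.where(M>0,np.clip(np.median(S[M>0])-20-S,0,None),0); v,u=np.mgrid[:480,:640]
        d=((u*w).sum()/w.sum(),(v*w).sum()/w.sum()) if w.sum()>0 else None
        o[k]=dict(dot=None if d is None else ray(n,d,.052),px=d,ell=ray(n,c,.052),w=ray(n,(c[0]+ax[0]/2,c[1]),.052)-ray(n,(c[0]-ax[0]/2,c[1]),.052))
    return o
E
python3 - <<'E'
from h import *
np.set_printoptions(precision=4,suppress=True)
for n in('scene','top'):
    im=cv2.imread(f'pics/{n}0.png')[:,:,::-1].copy()
    for k,v in dots(n,im).items(): print(n,k,v)
print('tip',ray('scene',(322.3,284.7),.066))
for c in [(135,131),(381,170),(341,419),(65,353)]: print('traycorner',ray('scene',(245+c[0]/3,200+c[1]/3),.056))
print('knob',ray('scene',(336,215.5),.11))
print(arm.ik([.528,.013,.076],[np.pi,0,-.216]))
E
```

```text
scene gold {'dot': array([0.728 , 0.0072]), 'px': (np.float64(334.52588235294115), np.float64(311.5149019607843)), 'ell': array([0.7307, 0.0066]), 'w': array([-0.0007,  0.0541])}
scene blue {'dot': array([ 0.704 , -0.0765]), 'px': (np.float64(293.75256222547586), np.float64(300.4571742313324)), 'ell': array([ 0.7071, -0.076 ]), 'w': array([-0.0007,  0.05  ])}
scene green {'dot': array([0.627 , 0.0286]), 'px': (np.float64(343.8078007518797), np.float64(269.0963345864662)), 'ell': array([0.6301, 0.0282]), 'w': array([-0.0007,  0.0472])}
top gold {'dot': array([0.7291, 0.0081]), 'px': (np.float64(312.0284933645589), np.float64(158.75019516003124)), 'ell': array([0.7383, 0.0029]), 'w': array([-0.0006, -0.0202])}
top blue {'dot': array([ 0.7033, -0.0746]), 'px': (np.float64(348.68405365126677), np.float64(168.8402384500745)), 'ell': array([ 0.7023, -0.0742]), 'w': array([-0.0016, -0.0504])}
top green {'dot': array([0.6266, 0.0304]), 'px': (np.float64(303.3057453809162), np.float64(203.6456593267527)), 'ell': array([0.6255, 0.0301]), 'w': array([-0.0015, -0.0512])}
tip [ 0.674 -0.018]
traycorner [ 0.5649 -0.0899]
traycorner [0.5968 0.0908]
traycorner [0.7897 0.0532]
traycorner [ 0.7452 -0.129 ]
knob [0.526  0.0108]
[ 0.0246  0.3806 -0.3969  0.7932  0.     -2.901 ]
```

```bash
python3 - <<'E'
from h import *
np.set_printoptions(precision=4,suppress=True)
O=[np.pi,0,np.pi-.216]
arm.move_ptp([.5275,.012,.17],O)
arm.line_to([.5275,.012,.078],v=.12)
print('F',arm.read_ft_force())
arm.grip(0.0,40); print(arm.read_gripper_width(),arm.read_grasp_force(),arm.read_ft_force(),arm.read_eef_pos())
p=np.array(arm.read_eef_pos())
im0=read_camera('scene'); print({k:v['dot'] for k,v in dots('scene',im0).items()})
arm.line_to([p[0]-.057,p[1]-.0257,.078],v=.06); arm.dwell(.2)
print(arm.read_eef_pos(),arm.read_ft_force(),arm.read_time_s())
im=read_camera('scene'); cv2.imwrite('pics/s1.png',im[:,:,::-1]); t=read_camera('top'); cv2.imwrite('pics/t1.png',t[:,:,::-1])
cv2.imwrite('pics/v1.png',np.hstack([cv2.resize(im[190:340,245:378],None,fx=3,fy=3,interpolation=2),cv2.resize(t[115:265,260:393],None,fx=3,fy=3,interpolation=2)])[:,:,::-1])
for n,i in(('scene',im),('top',t)):
    try: print({k:(v['dot'],v['ell']) for k,v in dots(n,i).items()})
    except Exception as e: print(e)
E
```

```text
F [ 0.1721 -0.2858  0.0832]
0.33958060456565065 39.22934532165527 [-0.4017  0.7314  4.009 ] [0.5278 0.0122 0.0785]
{'gold': array([0.7281, 0.0068]), 'blue': array([ 0.7039, -0.0769]), 'green': array([0.6271, 0.0281])}
[ 0.4693 -0.0141  0.0784] [-0.1759 -0.0954  8.3511] 5.1333
{'gold': (array([ 0.6697, -0.0194]), array([ 0.6745, -0.0202])), 'blue': (array([ 0.6455, -0.1031]), array([ 0.6489, -0.103 ])), 'green': (array([0.5811, 0.0101]), array([0.5881, 0.0048]))}
{'gold': (array([ 0.6709, -0.0178]), array([ 0.6656, -0.0181])), 'blue': (array([ 0.6447, -0.1012]), array([ 0.6439, -0.1009])), 'green': (array([0.5677, 0.0039]), array([0.5665, 0.0037]))}
```

View pics/v1.png

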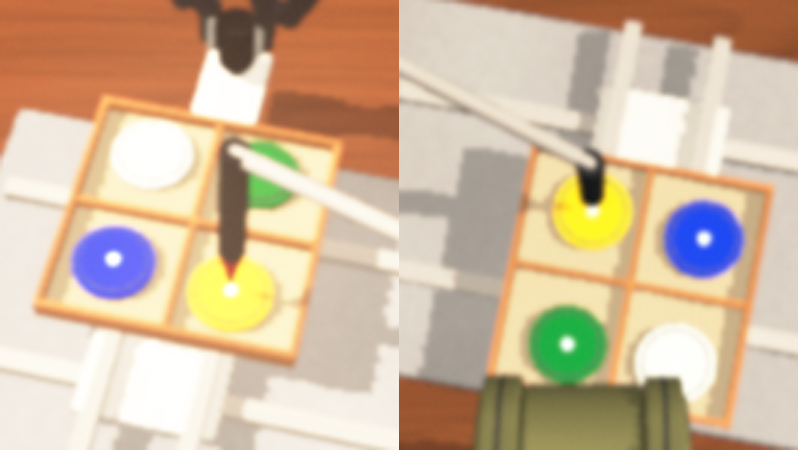

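The scene view shows the gold dot at (322,287), directly below the cone tip in the picture. The top view also shows it at the barrel's end, (324,185). Before releasing, I'll check where the tip should project against the red profile.

```bash
python3 - <<'E'
from h import *
c=calibration('scene')
def pr(p):
    q=Ro.from_euler('xyz',c['attitude']).inv().apply(np.array(p)-c['eye']); return c['cx']-c['fx']*q[0]/q[2], c['cy']+c['fy']*q[1]/q[2]
for x in(.666,.670,.674): print(x,pr([x,-.018,.066]),pr([x,-.018,.052]))
for f in('scene0','s1'):
    im=cv2.imread(f'pics/{f}.png')[:,:,::-1]
    for r in range(274,291): print(r,[tuple(int(a) for a in im[r,u]) for u in range(320,325)])
E
```

```text
0.666 (np.float64(322.29241956820937), np.float64(281.3447559812548)) (np.float64(322.1710810107173), np.float64(284.6641985881071))
0.67 (np.float64(322.28881038614514), np.float64(283.02077120190484)) (np.float64(322.1672255509265), np.float64(286.3282079770871))
0.674 (np.float64(322.28518375275286), np.float64(284.70489038930157)) (np.float64(322.1633516710498), np.float64(288.0001674414188))
274 [(107, 85, 69), (106, 85, 69), (106, 85, 68), (105, 84, 68), (108, 85, 69)]
275 [(114, 86, 71), (109, 85, 69), (106, 84, 69), (107, 84, 68), (114, 89, 72)]
276 [(136, 90, 72), (117, 85, 69), (115, 84, 69), (120, 85, 69), (134, 97, 76)]
277 [(172, 97, 77), (147, 85, 69), (143, 86, 69), (150, 89, 70), (165, 107, 82)]
278 [(202, 109, 85), (181, 87, 69), (177, 86, 68), (181, 92, 71), (192, 119, 89)]
279 [(220, 127, 97), (200, 93, 73), (194, 88, 69), (197, 100, 75), (207, 133, 98)]
280 [(229, 145, 110), (207, 100, 78), (201, 93, 72), (207, 112, 82), (217, 150, 109)]
281 [(235, 165, 125), (214, 113, 86), (208, 102, 76), (218, 129, 91), (226, 164, 118)]
282 [(241, 190, 144), (224, 133, 100), (2
[... 1529 characters left out ...]
), (250, 209, 104), (251, 215, 106), (255, 245, 108), (255, 253, 106)]
284 [(255, 252, 157), (255, 249, 191), (255, 250, 198), (255, 253, 170), (255, 254, 132)]
285 [(255, 255, 227), (255, 255, 249), (255, 255, 250), (255, 255, 233), (255, 254, 171)]
286 [(255, 255, 246), (255, 255, 254), (255, 255, 254), (255, 255, 245), (255, 255, 189)]
287 [(255, 255, 242), (255, 255, 252), (255, 255, 252), (255, 255, 237), (255, 254, 176)]
288 [(255, 254, 196), (255, 255, 225), (255, 255, 222), (255, 254, 186), (255, 254, 139)]
289 [(255, 254, 129), (255, 254, 142), (255, 254, 141), (255, 254, 126), (255, 254, 112)]
290 [(255, 254, 109), (255, 254, 110), (255, 254, 110), (255, 254, 108), (255, 254, 106)]
```

The tip's half-contrast row is about 283.3 (x≈0.6705) and the dot row is 286.3 (x≈0.670), so gold is within about 1 mm. Next I release, lift, wait, check, and do blue.

```bash
python3 - <<'E'
from h import *
np.set_printoptions(precision=4,suppress=True)
D=lambda n='scene':{k:v['dot'] for k,v in dots(n,read_camera(n)).items() if k!='green'}
p=np.array(arm.read_eef_pos())
arm.grip(1.0); arm.line_to([p[0],p[1],.16],v=.15); arm.dwell(1.6)
d=D(); print('released',d)
P=np.array([.6702,-.018])
if np.linalg.norm(d['gold']-P-[-.0005,-.0009])>.0035: raise SystemExit('gold off')
arm.line_to([p[0],p[1],.078],v=.12); arm.grip(0.0,40)
q=np.array(arm.read_eef_pos()); d=(D()['blue']); print('regripped',d,q)
mv=P+[0,-.0011]-d   # scene view reads y about 1 mm low
arm.line_to([q[0]+mv[0],q[1]+mv[1],.078],v=.06); arm.dwell(.2)
im=read_camera('scene'); t=read_camera('top'); cv2.imwrite('pics/s2.png',im[:,:,::-1])
cv2.imwrite('pics/v2.png',np.hstack([cv2.resize(i[y:y+150,x:x+133],None,fx=3,fy=3,interpolation=2) for i,x,y in((im,255,190),(t,260,115))])[:,:,::-1])
print(arm.read_eef_pos(),arm.read_time_s(),mv)
for n,i in(('scene',im),('top',t)):
    try: print(n,{k:(v['dot'],v['px']) for k,v in dots(n,i).items()})
    except Exception as e: print(e)
E
```

```text
released {'gold': array([ 0.6697, -0.0194]), 'blue': array([ 0.6455, -0.1031])}
regripped [ 0.6455 -0.1031] [ 0.4696 -0.0142  0.0785]
[0.4944 0.0699 0.0785] 11.5167 [0.0247 0.084 ]
scene {'gold': (array([0.6946, 0.0646]), (np.float64(361.97087378640776), np.float64(297.187842971718))), 'blue': (array([ 0.67  , -0.0192]), (np.float64(321.5900111815132), np.float64(286.3361908311592))), 'green': (array([0.5942, 0.086 ]), (np.float64(369.5180670439704), np.float64(256.6586852416195)))}
top {'gold': (array([0.6938, 0.0666]), (np.float64(286.75365853658536), np.float64(174.8265243902439))), 'blue': (array([ 0.6729, -0.0175]), (np.float64(323.89620853080567), np.float64(182.82298578199052))), 'green': (array([0.5916, 0.0877]), (np.float64(278.40744953085016), np.float64(219.7483650838783)))}
```

View pics/v2.png

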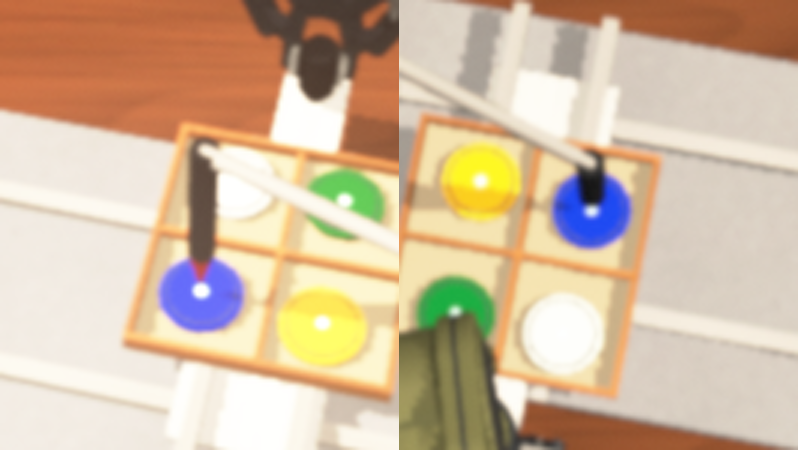

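The blue dot is at (322,286) in the scene view, directly below the tip as gold was, and the top view agrees. I'll release, retreat, check and hand in.

```bash
python3 - <<'E'
from h import *
from station import job
p=np.array(arm.read_eef_pos())
arm.grip(1.0); arm.line_to([p[0],p[1],.17],v=.15); arm.line_to([p[0]-.08,p[1],.2],v=.15); arm.dwell(1.6)
d=dots('scene',read_camera('scene'))['blue']['dot']; print(d,arm.read_time_s())
if np.linalg.norm(d-[.670,-.0192])<.003: print(job.close_job())
E
```

```text
[ 0.67003292 -0.01921912] 15.2417
the job is handed in; nothing more can be done
None
```

The job is handed in at about 15 s of the 43 s allowed: gold, then blue, was brought under the pointer to about 1–2 mm by the camera, released and left over 1.5 s each, and the tray now stands at blue.

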